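# Fit a keyed probe into a sonde's sensor head

## Task

Fit the longest of the three probes in the white rack into the sonde's sensor head, which stands port upwards in its round bench stand. First pull the black blanking plug out of the port and put it in the white dish. Then set the probe's connector end in the port, turn it until its key slips into the slot (do not force it while the key is not in the slot), and keep pushing against the sprung contact until the flange is fully home on the steel face. Finish while still gripping the probe and pressing it home, for it springs back out if let go and the cam screw has yet to be tightened; leave the two short probes and the small beaker where they are.

Things in the scene. Friction and masses are not known exactly. Their poses are not given: they have to be found in the camera images.
- port (a point): Mouth of the head's one open port, on the bore axis in the plane of the steel face, 88 mm above the bench. z up, x level along the key slot. Bore 18.8 mm wide, 44 mm deep; the one slot, 8.4 mm wide, reaches 13.5 mm from the bore axis over the whole depth. Other things on the face (screw, pin, disc) are at least 20 mm from this axis and at most 10.5 mm high.
- sensor_head: Sonde's sensor head: black cylinder 74 mm across with a steel face, clamped in a steel collar on a grey round base 120 mm across, fixed to the bench. Origin under its middle, on the bench; the port lies 15 mm along its x, and the slot points the same way, outward, towards a short dark line on the rim.
- contact (a joint): Spring contact block down in the bore, in m pushed down. At 0 its top is 24 mm below the face; a probe fully home holds it at 0.006. It pushes back with 5.4 N at first touch, 10.8 N at 0.006: more than a probe weighs, so a probe let go rises 6 mm.
- plug_mid (a point): Centre of the black blanking plug (53 mm long) that sits loose in the port; z up its axis. Round shank 16 mm wide, 17 mm long, no key, in the bore; flange 34 mm wide, 5 mm thick, underside 9.5 mm below this point, on the face; knurled knob 22 mm wide from 4.5 mm below to 26.5 mm above this point. 30 g; pulls straight up.
- dish: White round dish, loose, 100 mm across, 18 mm high, floor 4 mm thick, wall 3.5 mm; origin at the centre of its underside on the bench, z up.
- long_probe_mid (a point): Centre of the longest probe (130 mm, 100 g), upright, connector down, in any of the rack's places, turned any way; z up its axis, x to the key's side. Round steel body to grip: 26 mm wide, from 29 mm below to 41 mm above this point, dark line over the key; on top the bulb guard, 22 mm wide. Fully home this point is 35 mm above the port's mouth, with its x along the port's x.
- long_probe: Same probe, its connector: origin on its axis at the underside of the flange (34 mm wide, 6 mm thick), 35 mm below its centre; x to the key. Below it the round spigot, 16 mm wide, 30 mm long, nose chamfered; the key, 5.8 mm wide, reaches 11.6 mm from the axis, from the flange down to 18 mm below it, so the last 12 mm are plain. In the rack the flange rests on the top; 1.5 mm play.
- probe_rack: White rack block, fixed, 146 mm long (its x), 56 mm wide (y), 40 mm high, origin at the centre of its underside, z up; three holes 26 mm wide, 34 mm deep, in a row along x, 46 mm apart.
- short_probe: Short probe with a flat top, upright in the rack: 32 mm high above the rack's top, where its origin lies; body 26 mm wide, flange 34 mm.
- stepped_probe: Short probe with a stepped, narrower top, upright in the rack: 44 mm high above the rack's top, where its origin lies; body 26 mm wide, flange 34 mm.
- beaker_100: Small glass beaker near the robot, a bystander, 57 mm across, 68 mm high; origin at the centre of its underside.

How it is judged:
By the outcome, as a careful person would: the job done as asked, in the order asked, and still so for the second after the job is handed in, while the arm keeps its last pose, push and grip.
It also fails if it takes over 48 s, if anything falls off the work surface, if the arm or the gripper's body presses on something with over 40 N, if the wrist force passes 120 N, or if a joint passes its speed limit or range.

## Robot

A 7-joint arm with a two-finger parallel gripper is mounted at the origin on a cart in front of the work surface, level with it; the furniture and walls round the work are solid. World frame = base frame: x ahead of the robot, y to its left, z up, the work surface at z = 0. Lengths are in mm, angles in rad, forces in N, time in s.
With the tool pointing down it reaches from about 400 to 875 mm from the base axis. Payload 19.3 kg.
Tool frame: the origin (TCP) lies at the very end of the fingers, on their centre line; the grasp point (between the pads) lies 19 mm behind it (grip_point_offset is the z of the grasp point in the tool frame, in mm); z points along the fingers, y is the line along which they close (so a half turn about z gives the same grasp; the last joint's range is limited). The gripper opens to 85 mm and grips with 20 to 120 N. Pads are 22 mm wide; open, the fingers measure 114 mm over their backs; the gripper's body (76 mm by 85 mm) begins 54 mm behind the grasp point. The pads swing forward as they close: fully open they stand 13 mm farther back than shut.
Start: joints at [1.148, 0.521, -0.036, 1.599, 0.021, 1.021, -0.113], TCP at [215.926, -586.507, 231.291] pointing down, gripper open.
Joint ranges: [-2.91, 2.91], [-0.3, 2.13], [-1.5, 1.42], [0.17, 2.43], [-1.26, 4.41], [0.16, 1.93], [-2.52, 2.52]. Speed limits (rad/s): [1.89, 1.89, 2.39, 2.39, 3.01, 3.01, 3.01].

## Interface

Orientations are given as a 3x3 rotation matrix whose columns are the frame's x, y, z axes.
In Python, from workcell import movep, movel, goto_joints, open_gripper, clamp, wait, inverse_kinematics, read_state, camera, PlanningError, finish_job, grip_point_offset gives the robot as it stands. Calls block until the motion is done:
- movep(position, orientation): joint-space move of the TCP to a pose.
- movel(position, frame=None, max_speed=150, guard=None): straight line of the TCP; frame=None keeps the orientation; max_speed is the mean speed in mm/s. With guard (N) it stops when the force on the tool has changed by that much, and returns True; else False.
- goto_joints(angles): joint-space move.
- open_gripper() and clamp(): open the fingers fully, or close them until they stop; the grip force is fixed at half the most.
- wait(seconds).
- inverse_kinematics(position, orientation): joint angles nearest the present ones, or None.
- read_state(): the state.
- camera(name): name is "scene" or "top" or "wrist"; returns a dict with "image" (384x512x3 uint8, blue, green, red), "range_z" (384x512 float32, mm along the optical axis (not along the pixel's ray), 0 where there is no reading), "fx", "fy", "cx", "cy" (pixels), "dist_coeffs" ([k1, k2, p1, p2, k3] as OpenCV has them; the pictures are not rectified), "cam_to_world" (4x4, takes a point from camera to world coordinates). Camera axes: x right, y up, looking along -z (the intrinsics and any distortion apply to the point x, -y, -z); pixel columns grow to the right and rows downward; lengths in mm; the calibration is good to about 2 mm. A picture is of the moment at which its call begins.
A pose or a line that the arm cannot do raises PlanningError and nothing moves.
- finish_job(): hands the job in; it is judged then, once.
The state is a dict: "time": time; "qpos": joint angles; "qvel": joint speeds; "joint_efforts": joint torques, N m; "eef_pos": TCP position; "tool_rot": TCP orientation; "ft_force": force on the tool from outside, world axes, zero at the start; "torque": the same for the moment, N m; "finger_gap": finger opening in mm; "gripper_force": force on a finger pad.
Only numpy, scipy, OpenCV 4.12 (cv2) and the standard library are available. Lean on these libraries where they do the work, as an engineer would, in place of code of your own. Each camera call takes 0.05 s, during which the arm holds its last target. There are 200 camera calls.

## Working session

There is one attempt and no reset: what is moved stays moved. The work goes in short steps, each a Python script; the robot and the scene stay as the last script left them, time stands still between calls to the robot, and variables do not carry over. Pictures are saved under pics/ and viewed, at most 11 in all, crops included, and the job is handed in when it is done.

```bash
mkdir -p pics; ls; cat > h.py <<'E'
import numpy as np, cv2
from workcell import *
def snap(n,f):
    c=camera(n); cv2.imwrite('pics/'+f+'.png',c['image']); np.savez(f,**c); return c
def px(c,u,v,z=None):
    """pixel -> world; by depth, or on the plane of height z"""
    K=np.array([[c['fx'],0,c['cx']],[0,c['fy'],c['cy']],[0,0,1.]])
    p=cv2.undistortPoints(np.array([[[u,v]]],float),K,np.array(c['dist_coeffs'],float))[0,0]
    d=np.array([p[0],-p[1],-1.]); T=np.array(c['cam_to_world'])
    if z is None: s=float(c['range_z'][int(round(v)),int(round(u))])
    else:
        w=T[:3,:3]@d; s=(z-T[2,3])/w[2]
    return T[:3,:3]@(d*s)+T[:3,3]
def R(a):
    """tool down, tool y (closing line) at angle a in world xy"""
    y=np.array([np.cos(a),np.sin(a),0]); z=np.array([0,0,-1.]); return np.column_stack([np.cross(y,z),y,z])
E
python3 - <<'E'
from h import *
for n in('scene','top'):
    c=snap(n,n+'0'); print(n,c['cam_to_world'].round(2).tolist(),c['fx'],c['dist_coeffs'])
a=cv2.imread('pics/top0.png')
s=read_state();print(s['time'],s['tool_rot'],grip_point_offset)
E
```

```text
pics
scene [[0.85, 0.29, -0.44, 11.87], [-0.53, 0.44, -0.73, -557.33], [-0.02, 0.85, 0.53, 594.01], [0.0, 0.0, 0.0, 1.0]] 411.8822273843734 [0.01277258 0.         0.         0.         0.        ]
top [[-0.01, 0.98, -0.17, 285.06], [-1.0, -0.01, 0.0, 163.91], [0.0, 0.17, 0.98, 1019.62], [0.0, 0.0, 0.0, 1.0]] 351.9498306481123 [-0.02207627  0.          0.          0.          0.        ]
0.1 [[ 9.38401881e-01  3.45545576e-01 -4.06426194e-04]
 [ 3.45545811e-01 -9.38401400e-01  9.51154244e-04]
 [-5.27237683e-05 -1.03300380e-03 -9.99999465e-01]] -18.700000000000003
```

View pics/top0.png

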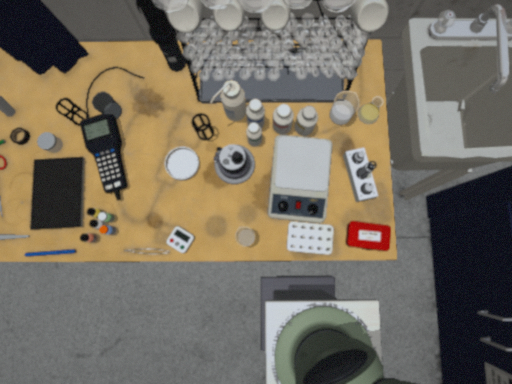

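View pics/scene0.png

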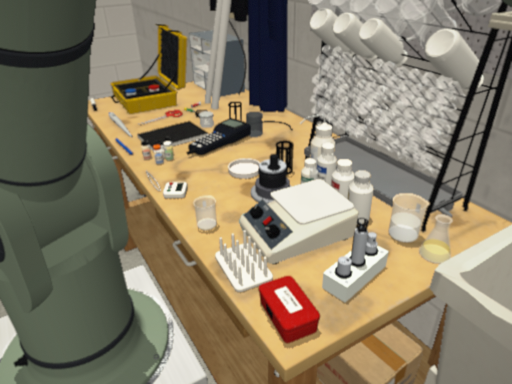

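The top view shows the dish at (182,163), the head with its plug at (235,162) and the rack at (362,174). The long probe looks to be in the rack's middle hole. I'll measure from enlarged crops.

```bash
python3 - <<'E'
from h import *
t=cv2.imread('pics/top0.png');s=cv2.imread('pics/scene0.png')
r=lambda a:cv2.resize(a,(400,300),interpolation=cv2.INTER_CUBIC)
a=np.vstack([np.hstack([r(t[130:190,195:275]),r(t[145:205,322:402])]),np.hstack([r(t[133:193,142:222]),r(s[215:305,315:435])])])
cv2.imwrite('pics/c1.png',a)
c=np.load('top0.npz')
for n,u,v,z in[('dish',182,163,18),('plug',232,154,120),('head',235,162,88),('rack',362,174,40),('probe',371,167,135)]:
    print(n,px(c,u,v,z).round(1),px(c,u,v).round(1))
E
```

```text
dish [544.4 399.5  18. ] [548.5 403.3   2.1]
plug [541.6 243.9 120. ] [540.7 243.7 123.2]
head [528.1 238.4  88. ] [527.4 238.2  90.5]
rack [ 503.  -120.5   40. ] [ 494.9 -109.9   76.4]
probe [ 500.3 -117.3  135. ] [ 499.5 -116.3  138.3]
```

View pics/c1.png

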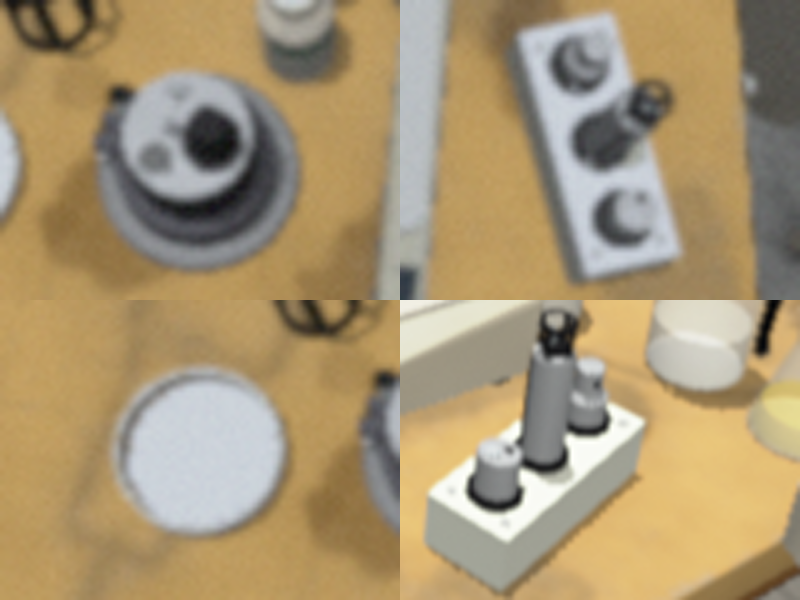

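```bash
python3 - <<'E'
from h import *
c=np.load('top0.npz')
for n,u,v,z in[('plugtop',237.6,157.4,124),('face',233,157.4,88),('probetop',372.4,164.4,140),('rack',361.6,174,40)]:
    print(n,px(c,u,v,z).round(1),px(c,u,v).round(1))
p=px(c,372.4,164.4,140)
movep([p[0],p[1],270],R(np.radians(-75.5)))
print(read_state()['time'],read_state()['qpos'].round(2))
w=snap('wrist','w1'); print(np.array(w['cam_to_world']).round(2).tolist(),w['fx'])
E
```

```text
plugtop [531.1 228.8 124. ] [531.5 228.9 122.5]
face [541.1 244.   88. ] [531.1 240.9 124.1]
probetop [ 505.9 -119.8  140. ] [ 511.  -126.3  119.8]
rack [ 503.  -119.3   40. ] [ 494.9 -108.8   76.4]
2.0833 [ 0.35  0.32 -0.3   1.82  0.11  1.02 -1.31]
[[0.25, 0.92, 0.3, 581.57], [-0.97, 0.24, 0.08, -101.51], [-0.0, -0.31, 0.95, 411.58], [0.0, 0.0, 0.0, 1.0]] 306.40876380695624
```

View pics/w1.png

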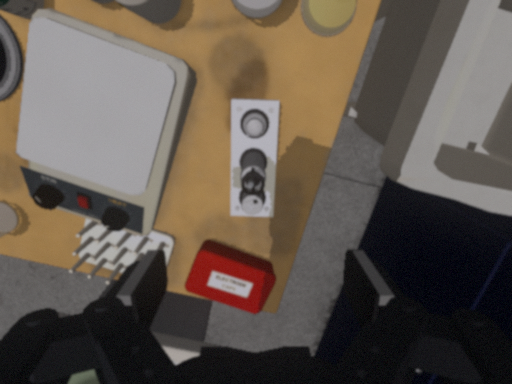

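```bash
python3 - <<'E'
from h import *
t=cv2.imread('pics/w1.png')
cv2.imwrite('pics/w1c.png',cv2.resize(t[95:225,215:295],None,fx=4.6,fy=4.6,interpolation=cv2.INTER_CUBIC))
E
```

```text
(no output)
```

View pics/w1c.png

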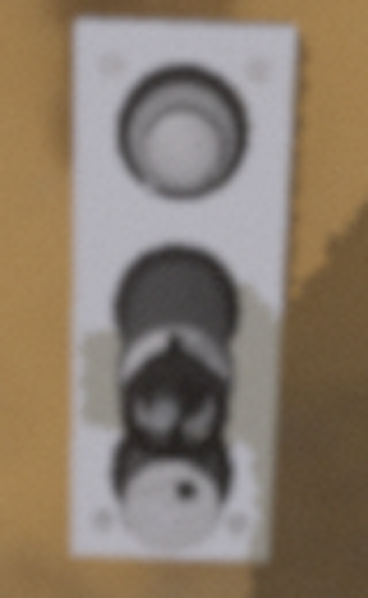

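```bash
python3 - <<'E'
from h import *
f=np.array([np.cos(np.radians(14.5)),np.sin(np.radians(14.5)),0])
p=np.array([503.5,-119.5,0])+f*45; p[2]=165
movep(p,R(np.radians(-75.5)))
w=snap('wrist','w2'); print(read_state()['time'],np.array(w['cam_to_world']).round(2).tolist())
q=np.array([503.5,-119.5,75])
P=np.linalg.inv(w['cam_to_world'])@np.r_[q,1]; u=w['cx']+w['fx']*P[0]/-P[2]; v=w['cy']+w['fy']*P[1]/P[2]; print(u,v)
u,v=int(u),int(v); a=w['image'][max(0,v-90):v+90,max(0,u-75):u+75]
print(max(0,u-75),max(0,v-90))
a=cv2.resize(a,None,fx=3.3,fy=3.3,interpolation=cv2.INTER_CUBIC); cv2.imwrite('pics/w2c.png',cv2.convertScaleAbs(a,alpha=1.5))
E
```

```text
2.7083 [[0.25, 0.92, 0.3, 622.72], [-0.97, 0.24, 0.08, -89.4], [-0.0, -0.31, 0.95, 307.23], [0.0, 0.0, 0.0, 1.0]]
253.86655829243304 246.9183155508353
178 156
```

View pics/w2c.png

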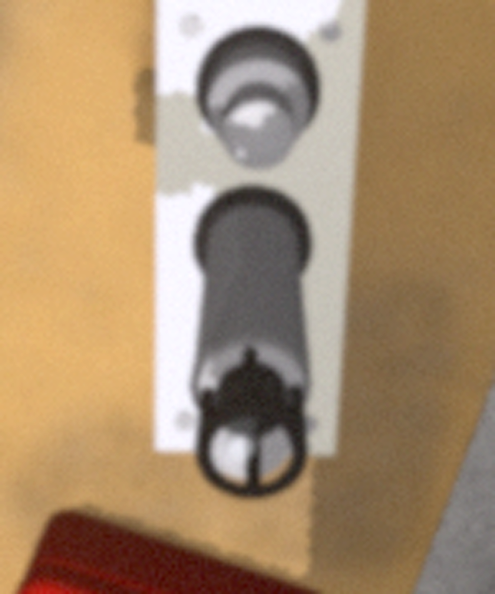

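The +x side of the body carries no line. I'll check the −y side, then go over the head.

```bash
python3 - <<'E'
from h import *
th=np.radians(-75.5); f=np.array([np.cos(th),np.sin(th),0])
p=np.array([503.5,-119.5,0])+f*45; p[2]=175
movep(p,R(np.radians(-165.5)))
w=snap('wrist','w3'); print(read_state()['time'],read_state()['qpos'].round(2))
q=np.array([503.5,-119.5,75])
def crop(w,q,h=90,b=75):
    P=np.linalg.inv(w['cam_to_world'])@np.r_[q,1]; u=w['cx']+w['fx']*P[0]/-P[2]; v=w['cy']+w['fy']*P[1]/P[2]
    u,v=int(u),int(v);y,x=max(0,v-h),max(0,u-b); a=w['image'][y:v+h,x:u+b]; print('crop origin',x,y,a.shape)
    return cv2.convertScaleAbs(cv2.resize(a,(400,480),interpolation=cv2.INTER_CUBIC),alpha=1.4)
a=crop(w,q)
# over the head: camera looks down on the face
movep([480,231,330],R(np.radians(-75)))
w=snap('wrist','w4'); print(read_state()['time'],read_state()['qpos'].round(2))
b=crop(w,[531,229,100],60,50)
cv2.imwrite('pics/w34.png',np.hstack([a,b]))
E
```

```text
3.825 [-0.23  0.53  0.59  1.9  -0.39  0.83 -2.31]
crop origin 178 152 (180, 150, 3)
5.4417 [-0.89  0.3   0.44  1.73 -0.14  1.14 -1.73]
crop origin 216 60 (120, 100, 3)
```

View pics/w34.png

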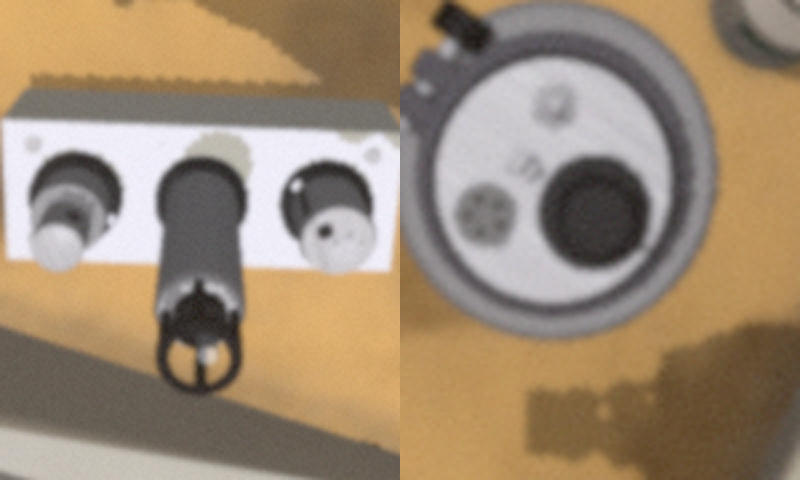

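Neither side view shows the line, so it must be on the far side (+y/−x). In w4, the face centre is at about pixel (254,105) and the plug at about (265,113). The depth data should give both more exactly.

```bash
cat >> h.py <<'E'
def cloud(c):
    h,w=c['range_z'].shape; K=np.array([[c['fx'],0,c['cx']],[0,c['fy'],c['cy']],[0,0,1.]])
    g=np.dstack(np.meshgrid(np.arange(w),np.arange(h))).reshape(-1,1,2).astype(float)
    p=cv2.undistortPoints(g,K,np.array(c['dist_coeffs'],float))[:,0]; s=c['range_z'].reshape(-1,1).astype(float)
    T=np.array(c['cam_to_world']); W=(np.c_[p[:,0],-p[:,1],-np.ones(len(p))]*s)@T[:3,:3].T+T[:3,3]
    W[s[:,0]<=0]=np.nan; return W
def circ(W,lo,hi,cen,r):
    """min enclosing circle and centroid of the cloud's points of z in lo..hi within r of cen"""
    m=(W[:,2]>lo)&(W[:,2]<hi)&(np.hypot(W[:,0]-cen[0],W[:,1]-cen[1])<r); P=W[m]
    (x,y),rr=cv2.minEnclosingCircle(P[:,:2].astype(np.float32)); return np.round([x,y,rr,*P.mean(0),len(P)],1)
E
python3 - <<'E'
from h import *
c=np.load('w4.npz'); W=cloud(c)
print('knob',circ(W,117,130,[531,229],30))
print('face+',circ(W,84,92,[541,244],50),circ(W,80,130,[541,244],50))
print('dish',circ(W,10,22,[545,400],60))
print('by plane: face',px(c,254.25,105,88),'flange',px(c,264.75,113,93))
c=np.load('top0.npz'); W=cloud(c); print('dish top',circ(W,12,24,[545,400],60),circ(W,-9,24,[545,400],45)); print('knob',circ(W,117,130,[531,229],30))
for n in('w1','w2','w3'):
    W=cloud(np.load(n+'.npz')); print('rod',n,circ(W,50,112,[503.5,-119.5],22),circ(W,118,146,[503.5,-119.5],20))
E
```

```text
knob [537.7 233.3  11.4 537.9 233.5 122.8 329. ]
face+ [ 542.7  247.    36.1  544.5  250.9   87.7 2223. ] [ 542.4  247.5   37.1  543.7  248.    91.8 2977. ]
dish [544.7 402.4  50.2 546.9 406.6  15.9 797. ]
by plane: face [543.70933399 246.96680463  88.        ] flange [538.20634298 232.48062851  93.        ]
dish top [545.3 401.4  50.4 544.7 403.5  16.4 145. ] [545.  400.1  44.9 545.9 401.1   2.8 654. ]
knob [538.5 233.6  11.9 537.6 234.1 122.5  60. ]
rod w1 [ 507.3 -118.3   12.6  514.6 -116.6   83.8  246. ] [ 504.5 -119.3   12.1  504.9 -118.9  131.3  501. ]
rod w2 [ 505.5 -119.    12.9  514.5 -116.6   84.5 1009. ] [ 505.4 -119.    11.9  506.9 -118.6  131.  1064. ]
rod w3 [ 504.9 -120.1   12.9  507.  -128.9   84.6  923. ] [ 505.1 -120.1   11.9  505.  -121.4  131.2  956. ]
```

```bash
python3 - <<'E'
from h import *
A=R(np.radians(-75)); X,Y=538,233.4
movep([X,Y,150],A); movel([X,Y,99]); clamp(); s=read_state(); print('gap',s['finger_gap'],s['gripper_force'],s['time'])
movel([X,Y,150]); w=snap('wrist','w5')
movep([545,401,90],A); print('gap',read_state()['finger_gap'])
print('touch',movel([545,401,31],max_speed=80,guard=3),read_state()['eef_pos']); open_gripper(); movel([545,401,130],max_speed=250)
d=snap('wrist','w6'); s=read_state(); print(s['time'],s['qpos'].round(2))
W=cloud(w); print(circ(W,84,92,[541,244],50))
def cr(w,q,h,b):
    P=np.linalg.inv(w['cam_to_world'])@np.r_[q,1]; u=int(w['cx']+w['fx']*P[0]/-P[2]); v=int(w['cy']+w['fy']*P[1]/P[2]); print(u-b,v-h)
    return cv2.resize(w['image'][max(0,v-h):v+h,max(0,u-b):u+b],(400,400),interpolation=cv2.INTER_CUBIC)
cv2.imwrite('pics/w56.png',np.hstack([cv2.resize(w['image'],(400,300)),cv2.resize(d['image'],(400,300))]))
E
```

```text
gap 19.531356350149146 58.451207422767766 7.3333
gap 19.499964170305198
touch True [544.60106342 400.55125572  32.38133638]
10.55 [-0.95  0.75  0.37  1.55 -0.31  0.91 -1.78]
[ 543.2  247.7   36.2  548.5  251.1   87.4 5849. ]
```

View pics/w56.png

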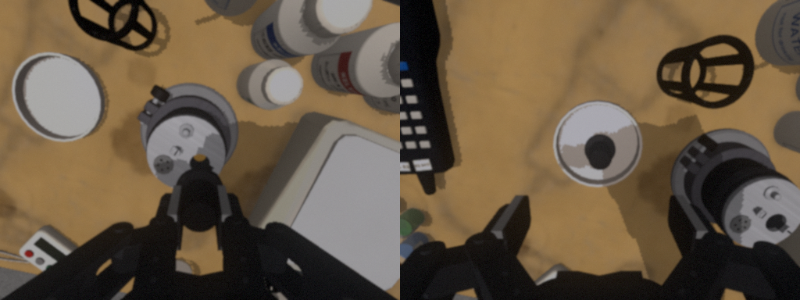

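The plug is in the dish, at (600,150) in the composite. Next: view the open port, then the back of the probe.

```bash
python3 - <<'E'
from h import *
def cr(w,q,h,b):
    P=np.linalg.inv(w['cam_to_world'])@np.r_[q,1]; u=int(w['cx']+w['fx']*P[0]/-P[2]); v=int(w['cy']+w['fy']*P[1]/P[2]); y,x=max(0,v-h),max(0,u-b); print('origin',x,y)
    return cv2.resize(w['image'][y:v+h,x:u+b],(400,int(400*h/b)),interpolation=cv2.INTER_CUBIC)
movep([500,225,240],R(np.radians(-60))); w=snap('wrist','w7'); a=cr(w,[538,233,88],48,40)
th=np.radians(125); f=np.array([np.cos(th),np.sin(th),0])
p=np.array([505,-119.5,0])+f*45; p[2]=175
movep(p,R(np.radians(35))); w=snap('wrist','w8'); s=read_state();print(s['time'],s['qpos'].round(2))
b=cv2.convertScaleAbs(cr(w,[505,-119.5,75],90,75),alpha=1.4)
cv2.imwrite('pics/w78.png',np.hstack([a,b]))
E
```

```text
origin 228 92
13.4 [ 0.    0.38  0.06  2.02 -0.03  0.74  0.69]
origin 179 153
```

View pics/w78.png

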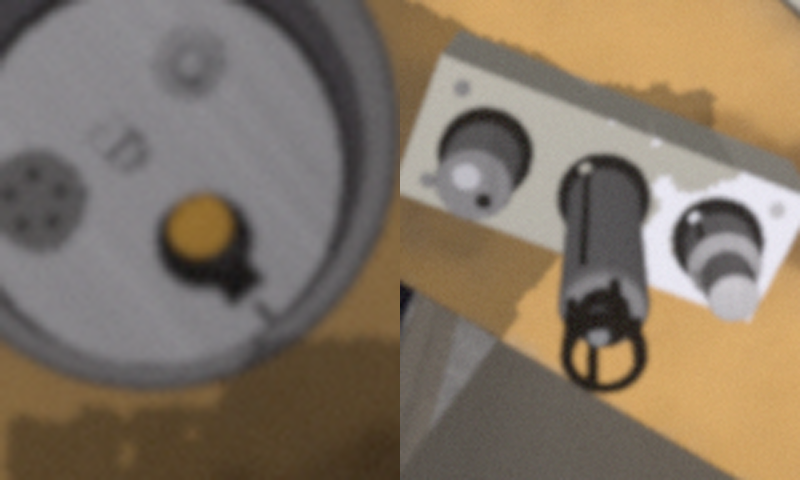

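The port view shows the bore centre at pixel (268.8,139.8) and the rim line at about (281,155.6). The line on the probe runs from (248.4,220.5) to (248.4,252.4).

```bash
python3 - <<'E'
from h import *
c=np.load('w7.npz'); b=px(c,268.8,139.8,88); e=px(c,281,155.6,88); t=px(c,228+243/5,92+288/5,88)
ang=lambda d:np.degrees(np.arctan2(d[1],d[0])).round(1)
print('bore',b,'line',ang(e-b),np.linalg.norm(e-b),'slot',ang(t-b),np.linalg.norm(t-b)); W=cloud(c)
f=circ(W,84,92,[541,244],50); print('face',f,ang(b[:2]-f[:2]),np.linalg.norm(b[:2]-f[:2]))
c=np.load('w8.npz'); W=cloud(c); print(circ(W,50,112,[505,-119.5],22),circ(W,118,146,[505,-119.5],20))
o=np.array(c['cam_to_world'])[:3,3]
for v in(220.5,236,252.4):
    d=px(c,248.4,v,0)-o; A=d[:2]@d[:2]; r=o[:2]-[505,-119.5]; B=r@d[:2]; s=(-B-np.sqrt(B*B-A*(r@r-169)))/A
    h=o+s*d; print(h.round(1),ang(h[:2]-[505,-119.5]))
    m=px(c,248.4,v); print('depth',m.round(1),ang(m[:2]-[505,-119.5]))
E
```

```text
bore [538.44949645 232.96554781  88.        ] line -111.6 19.36867408218674 slot -110.7 12.081388506280376
face [ 542.7  247.1   36.   543.6  248.8   87.4 4087. ] -106.7 14.759726250891195
[ 504.1 -118.1   12.9  498.9 -110.6   84.5  925. ] [ 504.3 -118.6   11.7  503.2 -117.2  131.4  906. ]
[ 493.5 -113.4   51.7] 151.8
depth [ 493.8 -113.8   50.4] 153.0
[ 493.9 -112.7   85.3] 148.7
depth [ 493.7 -112.4   86.1] 147.9
[ 494.2 -112.2  113.4] 146.1
depth [ 494.4 -112.5  112.9] 146.5
```

Key at about 149°, slot at about −109.5°. The probe needs turning by 101.5°, so I'll grasp at −75.5° and insert at 26°.

```bash
python3 - <<'E'
from h import *
A=R(np.radians(-75.5)); X,Y=504.8,-119.3
movep([X,Y,195],A); movel([X,Y,78],max_speed=120); clamp(); s=read_state(); print('gap',s['finger_gap'],s['eef_pos'].round(1),s['time'])
movel([X,Y,185]); s=read_state(); print('gap',s['finger_gap'],s['ft_force'])
B=R(np.radians(26)); print(inverse_kinematics([538.2,233.2,185],B))
movep([538.2,233.2,185],B); s=read_state(); print(s['time'],s['qpos'].round(2),s['eef_pos'])
w=snap('wrist','w9'); snap('scene','s9'); W=cloud(w); print(circ(W,180,215,[538,233],20),circ(W,124,132,[538,233],25),circ(W,134,146,[538,233],25))
a=w['image']; c=cv2.imread('pics/s9.png')
cv2.imwrite('pics/w9c.png',np.hstack([cv2.resize(a[150:330,170:340],(400,424)),cv2.resize(c[110:216,210:310],(400,424),interpolation=cv2.INTER_CUBIC)]))
E
```

```text
gap 24.984409260090022 [ 504.9 -119.1   78.3] 16.575
gap 24.548755658058923 [-0.38777039 -1.04646696 -2.07601837]
[-0.5714344   0.51527141  0.08696052  1.75466391 -0.05583269  0.87404669
 -0.0060817 ]
18.775 [-0.57  0.52  0.09  1.76 -0.06  0.87 -0.01] [538.51051407 231.66335199 184.73159374]
[ 534.1  240.9   17.9  533.9  241.3  200.5 2573. ] [ 0.  0.  0. nan nan nan  0.] [523.5 240.2   0.  523.5 240.2 145.3   1. ]h.py:26: RuntimeWarning: Mean of empty slice.
  (x,y),rr=cv2.minEnclosingCircle(P[:,:2].astype(np.float32)); return np.round([x,y,rr,*P.mean(0),len(P)],1)
  ret = um.true_divide(
```

View pics/w9c.png

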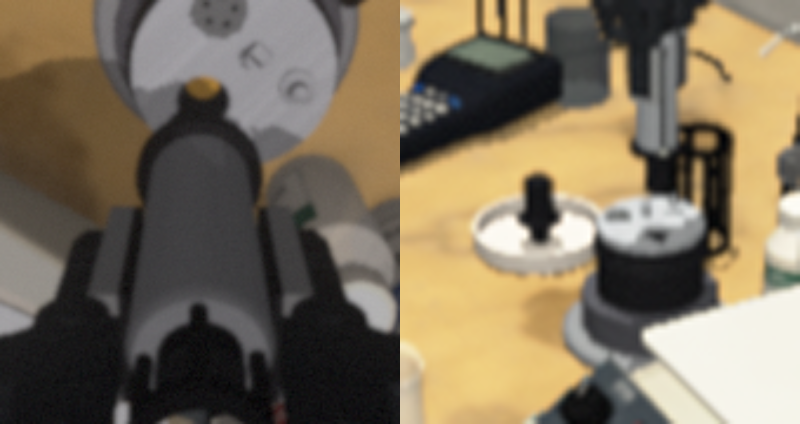

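```bash
python3 - <<'E'
from h import *
s=read_state(); print(s['eef_pos'],s['time']); E=s['eef_pos'];T=s['tool_rot']
c=np.load('w9.npz'); W=cloud(c); L=(W-E)@T   # tool coordinates
for lo,hi in((-8,4),(4,14),(14,26),(26,29),(29,38)):   # tool z = distance below TCP
    pass
for lo,hi in((20,29),(10,20),(0,10),(-10,0),(-36,-30)):
    m=(L[:,2]>lo)&(L[:,2]<hi)&(np.hypot(L[:,0],L[:,1])<22); P=L[m]
    if len(P)>10:
        f=np.abs(P[:,1])<11
        # circle fit
        A=np.c_[2*P[f][:,:2],np.ones(f.sum())]; b=(P[f][:,:2]**2).sum(1); x=np.linalg.lstsq(A,b,rcond=None)[0]
        print(lo,hi,len(P),'x max',np.percentile(P[:,0],98).round(1),'y',P[f][:,1].min().round(1),P[f][:,1].max().round(1),'fit',x[:2].round(2),np.sqrt(x[2]+x[:2]@x[:2]).round(2))
E
```

```text
[538.57265591 231.74941191 184.91779103] 18.875
20 29 233 x max 13.3 y -10.9 10.9 fit [ 0.26 -0.98] 12.86
10 20 281 x max 13.4 y -11.0 10.9 fit [ 0.53 -0.95] 12.67
0 10 354 x max 13.3 y -10.8 10.9 fit [ 0.29 -0.92] 12.86
-10 0 654 x max 13.4 y -11.0 11.0 fit [ 0.47 -0.83] 12.72
-36 -30 848 x max 13.5 y -11.0 10.9 fit [ 0.62 -0.71] 12.58
```

```bash
python3 - <<'E'
from h import *
wait(.3); print(read_state()['eef_pos'].round(2))
g=movel([538.4,232.4,160],max_speed=60); s=read_state(); print(s['eef_pos'].round(2),s['ft_force'].round(1))
g=movel([538.4,232.4,147],max_speed=30,guard=8); s=read_state(); print(g,s['eef_pos'].round(2),s['ft_force'].round(1),s['torque'].round(2),s['time'])
if not g:
    g=movel([538.4,232.4,137],max_speed=20,guard=8); s=read_state(); print(g,s['eef_pos'].round(2),s['ft_force'].round(1),s['torque'].round(2),s['time'],s['finger_gap'])
E
```

```text
[538.28 232.95 185.03]
[538.39 232.36 159.79] [ 0.7  0.5 -1.2]
False [538.43 232.37 146.96] [ 0.7  0.3 -1.5] [ 0.02 -0.    0.02] 20.325
False [538.42 232.42 136.99] [-0.8 -0.8 -1.4] [ 0.04 -0.03 -0.05] 20.975 24.588085582581453
```

The key is 7 mm into the slot with no resistance. Next I'll press it home.

```bash
python3 - <<'E'
from h import *
def st(g=None): s=read_state(); print(g,s['eef_pos'].round(2),s['ft_force'].round(1),s['time'],round(s['finger_gap'],2))
st(movel([538.4,232.4,128.5],max_speed=20,guard=25))
z=128.5
while z>116:
    z-=1; g=movel([538.4,232.4,z],max_speed=15,guard=30); wait(.2); st(g)
    if read_state()['ft_force'][2]>26: break
c=snap('scene','s10'); w=snap('wrist','w10')
cv2.imwrite('pics/f.png',np.hstack([cv2.resize(c['image'][120:220,215:310],(400,424),interpolation=cv2.INTER_CUBIC),cv2.resize(w['image'][130:330,150:339],(400,424))]))
E
```

```text
False [538.65 232.52 128.66] [-1.1 -0.2  7.3] 21.55 24.31
False [538.67 232.51 127.78] [-1.   0.   7.5] 22.0 24.61
False [538.7  232.54 126.85] [-1.2 -1.3  9. ] 22.45 24.91
False [538.76 232.56 126.31] [-2.4 -2.1 16.8] 22.9 24.41
False [538.87 232.59 126.18] [-8.1 -3.1 32.7] 23.35 25.13
```

View pics/f.png

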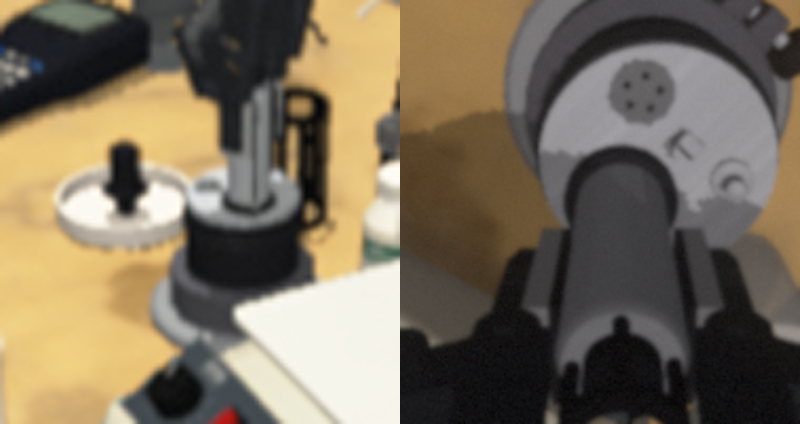

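The flange sits on the face: the TCP stopped at 126.2 mm against an expected 126.3, with a sharp rise in force. The plug is still in the dish. I'll check that the force holds, then hand in.

```bash
python3 - <<'E'
from h import *
wait(.5); s=read_state(); print(s['eef_pos'].round(2),s['ft_force'].round(1),s['time'])
if 14<s['ft_force'][2]<60 and s['eef_pos'][2]<126.5: print(finish_job())
E
```

```text
[538.87 232.58 126.2 ] [-8.8 -3.6 32.5] 23.95
the job is handed in; nothing more can be done
None
```

The job is handed in at 24.0 s: the plug is in the dish and the long probe is keyed in the port, still gripped and pressed home with about 32 N; the short probes and beaker were left alone.

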